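# Cover the vice jaw, then offer up the tenoned rail

### The job

Hang the loose aluminium jaw cover over the bare jaw of the bench vice, square and fully down like the cover already on the other jaw, and let go of it. Then pick up the wooden rail with a tenon at each end, carry it past the timber divider without bumping it, and finish still holding it, motionless, upright and level, about a centimetre above the covered jaws: in line with them, midway along them and directly over the open gap, well clear of both sides and touching nothing but the gripper, so that I can check it before it goes in. The program ends while holding it there; leave the other things on the bench where they are.

Things in the scene. Friction and masses are not known exactly. Their poses are not given: they have to be found in the camera images.
- vice: grey bench vice fixed on the robot's left. Origin on the bench under the middle of its bare fixed jaw; x along the jaws, y across the gap to the moving jaw, z up. The bare jaw is an upright steel bar 110 mm long (x), 16 thick (y, centred on the origin), flat top 150 mm above the bench, free on both sides down to 114 mm above the bench
- vice_jaw (a joint): opening of the vice in m, 55 to 75 mm here, stiff, need not be moved: it is the clear gap between the inner faces of the two covers once the loose cover sits centred on the bare jaw; that gap starts at vice y = 15 mm and ends at vice y = 15 mm + this value
- moving_face (a point): point at the top edge of the inner face of the cover already on the moving jaw, midway along the jaw, 154 mm above the bench; axes as vice
- cover: loose aluminium jaw cover, inverted U channel standing on its legs: 100 mm long (x), 30 wide outside (y), 34 tall; slot between the legs 24 wide, 30 deep, open below and at both ends; top 4 thick. Origin at the centre of its underside (leg ends), z up; about 75 g. Grip across the legs. Fully down on the jaw its origin is 120 mm and its top 154 mm above the bench. On the robot's right
- rail: light wooden rail standing on edge: block 120 mm long (x), 24 wide (y), 50 tall, with a thinner tenon (10 wide, 34 tall) standing out 20 mm at each end, 160 overall. Origin at the centre of its underside, z up; ends alike; about 110 g. Grip across its width. Cover and rail lie on the robot's right, in either of two places
- divider: plain timber board fixed on edge on the bench between the pick-up area and the vice: 400 mm long (x), 18 mm thick (y), 75 mm tall, with two low feet 45 mm wide. Origin at the centre of its underside
- jar: pale plastic jar with a yellow lid, 64 mm diameter, 78 mm tall, bystander; origin at the centre of its underside
- tape: roll of grey tape lying flat, 66 mm diameter, 20 mm tall, bystander; origin at the centre of its underside
- screwdriver: screwdriver lying on the bench beyond the pick-up area, bystander, under 40 mm tall; origin at its underside
- tin: pale round lidded tin, 76 mm diameter, 100 mm tall, beyond the vice, bystander; origin at the centre of its underside
- offcut: plain rectangular wood offcut without tenons, 50 x 100 x 30 mm, lying near the robot, bystander; origin at the centre of its underside
- hammer: hammer lying at the far left, bystander, under 50 mm tall; origin at its underside
There are look-alikes about, which are no part of the job. What is meant by the cover is not red, and is the smaller of those in its own colour.

How it is judged (in metres and radians):
On the way:
1. the loose cover hangs fully down and square on the bare jaw, let go (x of cover in the frame of vice between -0.015 and 0.015 m and y of cover in the frame of vice between -0.007 and 0.007 m and z of cover in the frame of vice between 0.115 and 0.124 m and angle between the x axis of cover and the x axis of vice, either way round below 0.12 rad and angle between cover's own z axis and vertical below 0.08 rad and contact force between cover and the fingers below 0.1 N and linear speed of cover below 0.02 m/s), for 0.2 s.
At the end, for the whole second after the job is handed in: Cover fully down on the bare jaw (4 mm high, 15 along, 7 across, 0.12 rad), released. Rail gripped, still, upright, underside 3-22 mm above the cover tops, within 20 mm of midway along, 4 mm or more inside the gap from both covers, within 0.1 rad of the jaws, touching neither vice nor cover (all of step 1 and x of rail in the frame of vice between -0.02 and 0.02 m and y of rail in the frame of vice above 0.031 m and y of rail in the frame of moving_face below -0.016 m and z of rail in the frame of vice between 0.157 and 0.176 m and angle between the x axis of rail and the x axis of vice, either way round below 0.1 rad and angle between rail's own z axis and vertical below 0.1 rad and linear speed of rail below 0.01 m/s and contact force between rail and the fingers above 0.5 N and contact force between rail and vice below 0.1 N and contact force between rail and cover below 0.1 N); the arm keeps its last pose, push and grip.
It fails at once if a bystander is moved more than 30 mm (distance of any of jar, tape, screwdriver, tin, offcut, hammer from where it was at the start of the episode above 0.03 m).
It fails at once if the carried rail or cover bumps the divider (contact force between any of rail, cover and divider above 1 N).
It also fails if it takes over 72 s, if anything falls off the work surface, if the arm or the gripper's body presses on something with over 40 N, if the wrist force passes 120 N, or if a joint passes its speed limit or range.

### The arm

A 6-joint arm with a two-finger parallel gripper is mounted at the origin on the work surface. World frame = base frame: x ahead of the robot, y to its left, z up, the work surface at z = 0. Lengths are in mm, angles in rad, forces in N, time in s.
With the tool pointing down it reaches from about 350 to 975 mm from the base axis. Payload 7.1 kg.
Tool frame: the origin (TCP) lies midway between the tips of the shut fingers; the grasp point (between the pads) lies 19 mm behind it; z points along the fingers, x is the direction in which the jaws open and shut, and the axes are right-handed (so a half turn about z gives the same grasp; the last joint's range is limited). The gripper opens to 88 mm and grips with 3 to 60 N. Pads are 20 mm wide; open, the fingers measure 115 mm over their backs; the gripper's body (75 mm by 178 mm) begins 61 mm behind the grasp point.
Start: joints at [-1.176, 0.423, 1.63, -0, 1.089, -0.019], TCP at [251.322, -572.225, 222.675] pointing down, gripper open.
Joint ranges: [-3, 3], [-0.9, 2.11], [0.09, 2.58], [-1.31, 4.45], [0.11, 2.69], [-2.54, 2.54]. Speed limits (rad/s): [2.39, 2.39, 3.01, 3.14, 3.14, 3.14].

### API

Orientations are given as a rotation vector (axis times angle).
In Python, from workcell import telemetry, imaging, ticket gives the robot as it stands.
- The arm moves only by the tool jog_arm, never from a script. Its arguments are lists of equal length, an entry for each row: "travel": the shift along the world's x, y, z in units of 400 mm (1.0 is 400 mm), a list of three; "dr": the turn, a rotation vector about the world's x, y, z in units of 90 degrees (1.0 is 90 degrees), a list of three. In form: {"travel": [[tx, ty, tz], ...], "dr": [[wx, wy, wz], ...]}. A call has exactly 10 rows; each row is the pose to reach, as a shift and turn from the pose measured when the call began; what a row does not reach only later rows make up. A row lasts 1/10 s, in which the tool goes at most 50 mm and 8.59 degrees, less where a joint would pass 70% of its speed; a pose out of reach is approached as far as the arm can. A call with a number of a shift or a turn outside -1 to 1 is refused whole. A call with a gripper value outside its range is refused whole. "hand" is the opening, from -1 (shut) to 1 (fully open), set as the call begins (left out, the last holds). The fingers move at their own pace and stop on an object; the grip force is fixed at half the most. Time passes only in rows, so rows that repeat a pose let the fingers close, or fill a call up. It gives the time, the measured TCP pose, the force and the opening at its end, in the units of the state.
- telemetry.get_obs(): the state, without advancing time (a new reading comes with each control period).
- imaging.get_image(name): name is "scene" or "top" or "wrist"; returns a dict with "pixels" (400x640x3 uint8, red, green, blue), "range_z" (400x640 float32, mm along the optical axis (not along the pixel's ray), 0 where there is no reading), "fx", "fy", "cx", "cy" (pixels), "extrinsics" (4x4, takes a point from world to camera coordinates). Camera axes: x right, y down, z forward; pixel columns grow to the right and rows downward; lengths in mm; the calibration is good to about 2 mm. The wrist camera is an equidistant fisheye: a pixel r from the principal point sees the ray r / f radians off the axis. A picture is of the moment at which its call begins.
- ticket.close_job(): hands the job in, once; it reports no verdict.
The state is a dict: "t": time; "qpos": joint angles; "qvel": joint speeds; "joint_torque": joint torques, N m; "ee_pos": TCP position; "orientation": TCP orientation; "ft_force": force on the tool from outside, world axes, zero at the start; "moment": the same for the moment, N m; "width": finger opening in mm.
Only numpy, scipy, OpenCV 4.12 (cv2) and the standard library are available. Lean on these libraries where they do the work, as an engineer would, in place of code of your own. Each camera call takes 0.05 s, during which the arm holds its last target. There are 200 camera calls.

## Working session

There is one attempt and no reset: what is moved stays moved. The work goes in short steps, Python scripts to look and compute and a tool call to move; the robot and the scene stay as the last step left them, time stands still between calls to the robot, and variables do not carry over. Pictures are saved under pics/ and viewed, about 8 in all and at most 12, crops included, and the job is handed in when it is done.

Besides the shell and the picture viewer there is one more tool, called by a JSON object that holds its "op" and its "data", one argument or row to a line. jog_arm: Moves the arm, as the interface text tells. Its arguments: {"type":"object","properties":{"travel":{"type":"array"},"dr":{"type":"array"},"hand":{"type":"number"}},"required":["travel","dr"]}

```bash
mkdir -p pics
cat > h.py <<'E'
import numpy as np, cv2
from workcell import telemetry, imaging, ticket
def grab(n):
    d=imaging.get_image(n); np.savez('pics/%s.npz'%n,**d); return d
def load(n): return dict(np.load('pics/%s.npz'%n))
def save(d,f,crop=None,s=1):
    im=d['pixels'][:,:,::-1]
    if crop: im=im[crop[1]:crop[3],crop[0]:crop[2]]
    cv2.imwrite('pics/'+f,cv2.resize(im,None,fx=s,fy=s,interpolation=cv2.INTER_CUBIC))
def cloud(d):
    z=d['range_z'].astype(float); v,u=np.mgrid[:z.shape[0],:z.shape[1]]
    P=np.stack([(u-d['cx'])/d['fx']*z,(v-d['cy'])/d['fy']*z,z],-1)
    E=d['extrinsics']; W=(P-E[:3,3])@E[:3,:3]; W[z<=0]=np.nan
    return W
E
python3 - <<'E'
from h import *
print(telemetry.get_obs())
for n in('top','scene'):
    d=grab(n); save(d,n+'1.png',None,1.25); E=d['extrinsics']
    print(n,d['fx'],d['cx'],d['cy'],-E[:3,:3].T@E[:3,3],E[:3,:3].round(2).tolist())
E
```

```text
{'t': 0.0, 'qpos': array([-1.17601564e+00,  4.23821312e-01,  1.63069535e+00, -1.46918327e-06,
        1.08860374e+00, -1.90206601e-02]), 'qvel': array([ 0.00071874, -0.00029866,  0.00170602, -0.00057932, -0.00219095,
        0.00050352]), 'joint_torque': array([-1.32118221e-03, -5.44628656e+01, -2.73671329e+01,  6.42896304e-02,
        2.27609777e-02, -1.17773297e-04]), 'ee_pos': array([ 251.10303555, -571.72527484,  221.91179226]), 'orientation': array([-2.62969008e+00,  1.71724711e+00,  1.98459510e-03]), 'ft_force': array([ 0.30558153, -0.14992602,  0.63106034]), 'moment': array([ 0.02633939,  0.00664871, -0.01401037]), 'width': 87.91352806800423}
top 373.4981581431392 316.2145280662442 200.9876329642722 [ 418.8005834    -3.64734494 1052.07247416] [[-0.0, -1.0, 0.01], [-0.99, 0.0, -0.12], [0.11, -0.01, -0.99]]
scene 367.8938924082676 319.61391385470154 201.86079484382228 [1034.23138551 -644.9251971   789.62289312] [[0.79, 0.61, 0.01], [0.4, -0.49, -0.77], [-0.47, 0.62, -0.63]]
```

View pics/top1.png

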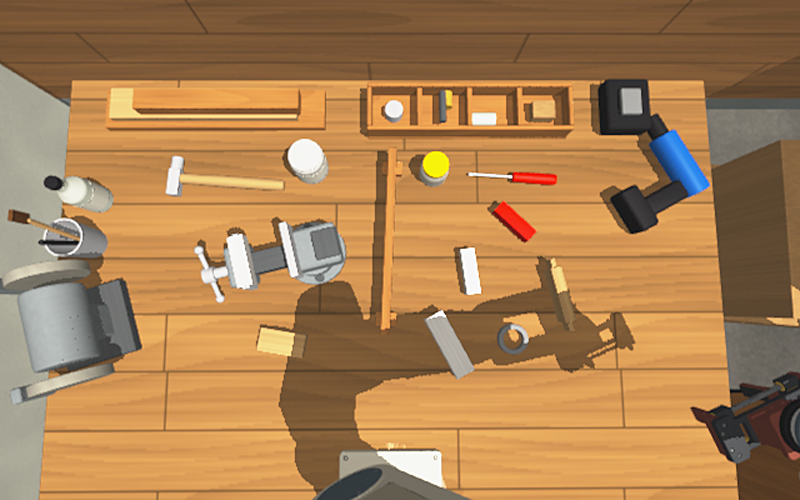

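View pics/scene1.png

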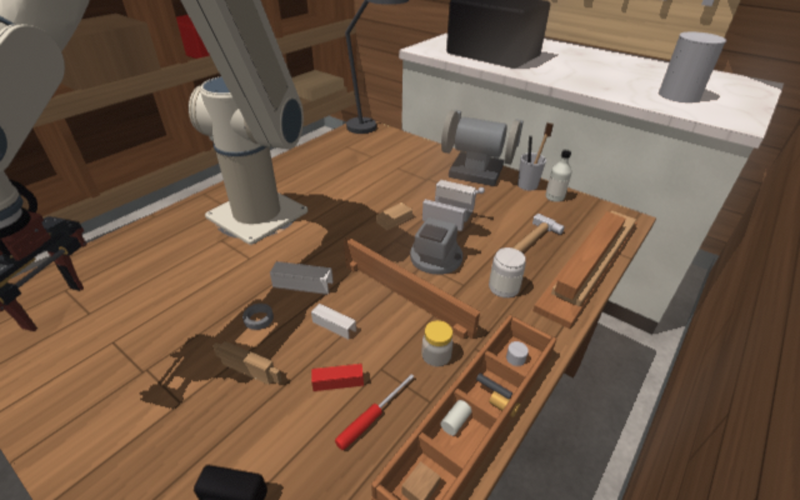

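Top view (800 px picture): the small pale cover is at (470,270), with its larger look-alike at (450,343) and the red one at (513,222). The rail is at (560,293), the divider at (387,240), the fixed jaw at (290,250) and the moving jaw with its cover at (237,260). Now I'll measure with range data from both views.

```bash
cat >> h.py <<'E'
def top_rect(W,box,zlo,zhi):
    """min-area rect of the points in a world xy box and height band"""
    m=(W[...,0]>box[0])&(W[...,0]<box[1])&(W[...,1]>box[2])&(W[...,1]<box[3])&(W[...,2]>zlo)&(W[...,2]<zhi)
    P=W[m]
    if len(P)<8: return None
    (c,s,a)=cv2.minAreaRect(P[:,:2].astype(np.float32))
    if s[0]<s[1]: s=s[::-1]; a+=90
    a=(a+90)%180-90
    return dict(n=len(P),c=np.round(c,1),s=np.round(s,1),a=round(a,1),zmed=np.median(P[:,2]).round(1),mean=P.mean(0).round(1))
E
python3 - <<'E'
from h import *
d=load('top'); W=cloud(d)
def at(u,v): return W[int(v/1.25),int(u/1.25)].round(0)
for n,p in dict(cover=(470,270),big=(450,343),rail=(560,293),divN=(390,160),divS=(384,320),fix=(290,250),mov=(237,260),jar=(435,165),tape=(513,325),tin=(306,160),off=(280,342),bench=(500,420)).items(): print(n,at(*p))
for n in('top','scene'):
    W=cloud(load(n)); print(n)
    for nm,p in (('cover',(470,270)),('rail',(560,293))):
        c=cloud(d)[int(p[1]/1.25),int(p[0]/1.25)]
        for lo,hi in((8,80),(28,42),(42,58)):
            print(nm,lo,hi,top_rect(W,(c[0]-90,c[0]+90,c[1]-55,c[1]+55),lo,hi))
    f=cloud(d)[200,232]; g=cloud(d)[208,190]
    for zz in((135,147),(147,152),(152,158)):
        print('fix',zz,top_rect(W,(f[0]-90,f[0]+90,f[1]-30,f[1]+35),*zz)); print('mov',zz,top_rect(W,(g[0]-90,g[0]+90,g[1]-35,g[1]+35),*zz))
    print('div',top_rect(W,(350,800,-60,80),66,85))
E
```

```text
cover [ 495. -177.   33.]
big [ 340. -128.   50.]
rail [ 444. -366.   51.]
divN [730.  -3.  74.]
divS [389.  11.  75.]
fix [526. 192. 152.]
mov [507. 294. 154.]
jar [ 719. -100.   75.]
tape [ 375. -269.   22.]
tin [723. 176.  97.]
off [343. 235.  31.]
bench [ 169. -241.   -1.]
top
cover 8 80 {'n': 451, 'c': array([ 495.2, -178.1]), 's': array([99.8, 31. ]), 'a': 7.0, 'zmed': np.float64(33.8), 'mean': array([ 494.8, -176.5,   32.6])}
cover 28 42 {'n': 409, 'c': array([ 495.2, -178.2]), 's': array([99.8, 30.8]), 'a': 7.0, 'zmed': np.float64(34.0), 'mean': array([ 494.6, -177.9,   34. ])}
cover 42 58 None
rail 8 80 {'n': 732, 'c': array([ 442.9, -372.6]), 's': array([159.5,  25.7]), 'a': 13.6, 'zmed': np.float64(48.1), 'mean': array([ 442. , -369.2,   41.5])}
rail 28 42 {'n': 135, 'c': array([ 442. , -369.7]), 's': array([159.2,  18.4]), 'a': 13.4, 'zmed': np.float64(36.5), 'mean': array([ 440.2, -366.1,   36.2])}
rail 42 58 {'n': 464, 'c': array([ 442.3, -373. ]), 's': array([156.2,  25.2]), 'a': 13.6, 'zmed': np.float64(50.0), 'mean': array([ 442.6, -371.9,   49.7])}
fix (135, 147) {'
[... 2130 characters left out ...]
ed': np.float64(141.6), 'mean': array([514.1, 278.3, 141.3])}
fix (147, 152) {'n': 103, 'c': array([528.5, 196.5]), 's': array([108.4,  18.8]), 'a': 14.3, 'zmed': np.float64(149.6), 'mean': array([530.8, 196.4, 149.5])}
mov (147, 152) {'n': 43, 'c': array([508.7, 285.7]), 's': array([104.3,  26. ]), 'a': 15.2, 'zmed': np.float64(149.5), 'mean': array([516.1, 281.3, 149.6])}
fix (152, 158) None
mov (152, 158) {'n': 148, 'c': array([505.8, 290.2]), 's': array([100.2,  34.5]), 'a': 15.0, 'zmed': np.float64(154.1), 'mean': array([506.3, 288.1, 154.1])}
div {'n': 781, 'c': array([558.6,   1.2]), 's': array([402.9,  22.1]), 'a': -2.7, 'zmed': np.float64(74.4), 'mean': array([578.4,  -1.5,  73.7])}
```

Both views agree:

| Item | x, y (mm) | Angle | Height |
|---|---|---|---|
| Cover | (495, -178) | 7.2° | 34 mm |
| Rail | (442, -372.6) | 13.7° | 50 mm |
| Bare jaw | (531, 196.3) | 13.8° | 150 mm |
| Moving cover | (507.6, 288.1) | about 13.8° | 154 mm |

That puts the gap at about 65 mm. Next I move above the cover.

{"op": "jog_arm", "data": {
  "travel": [
    [0.06, 0.1, 0],
    [0.13, 0.21, -0.02],
    [0.2, 0.32, -0.04],
    [0.27, 0.43, -0.06],
    [0.34, 0.54, -0.08],
    [0.41, 0.65, -0.11],
    [0.47, 0.76, -0.13],
    [0.54, 0.87, -0.16],
    [0.58, 0.94, -0.18],
    [0.609, 0.984, -0.18]
  ],
  "dr": [
    [0, 0, -0.05],
    [0, 0, -0.1],
    [0, 0, -0.15],
    [0, 0, -0.183],
    [0, 0, -0.183],
    [0, 0, -0.183],
    [0, 0, -0.183],
    [0, 0, -0.183],
    [0, 0, -0.183],
    [0, 0, -0.183]
  ],
  "hand": 0.3
}}

```text
t: 1.1
ee_pos: [495.0, -174.7, 148.5]
orientation: [-2.36, 2.074, 0.006]
ft_force: [-0.2, 0.2, -0.6]
width: 57.0
```

Run:
```python
from h import *
from scipy.spatial.transform import Rotation as R
d=grab('wrist'); save(d,'w1.png'); E=d['extrinsics']
o=telemetry.get_obs(); M=R.from_rotvec(o['orientation']).as_matrix()
print(o['t'],o['ee_pos'],np.degrees(np.arctan2(M[1,0],M[0,0])),M[:,2],o['width'])
print(d['fx'],d['cx'],d['cy'],-E[:3,:3].T@E[:3,3],E[:3,:3].round(2).tolist())
W=cloud(load('top')); 
# vice height around fixed jaw, -y side
m=(W[...,0]>470)&(W[...,0]<590)&(W[...,1]>110)&(W[...,1]<185); print('vice -y side max z',np.nanmax(W[m][:,2]))
```

```text
1.15 [ 496.49054059 -173.78447629  149.03318398] -82.57753253566236 [-9.79794108e-04  2.86098853e-03 -9.99995427e-01] 57.18447770402695
309.70691628693146 319.4713139819391 198.37199456571642 [ 576.74243673 -164.64233334  309.39122571] [[0.13, -0.99, -0.0], [-0.95, -0.12, 0.3], [-0.3, -0.03, -0.95]]
vice -y side max z 152.1253987205054
```

View pics/w1.png

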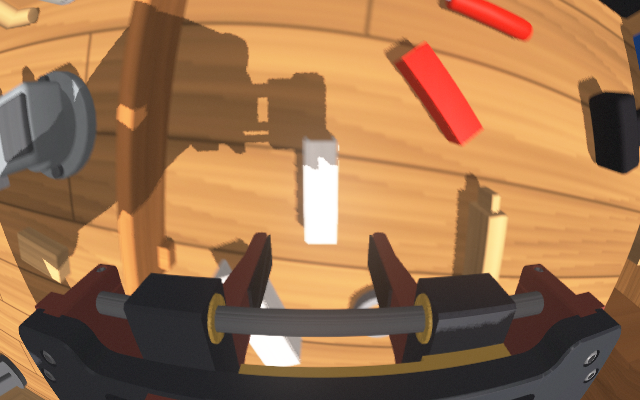

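The wrist view shows the pale cover at (320,190) lying between the fingers' lines, and the rail at (487,235). I'll refine the cover pose from this close view.

```bash
cat >> h.py <<'E'
from scipy.spatial.transform import Rotation as R
def fcloud(d):
    z=d['range_z'].astype(float); v,u=np.mgrid[:z.shape[0],:z.shape[1]]
    x=(u-d['cx'])/d['fx']; y=(v-d['cy'])/d['fy']; t=np.hypot(x,y); k=np.tan(t)/np.maximum(t,1e-9)
    P=np.stack([x*k*z,y*k*z,z],-1); E=d['extrinsics']; W=(P-E[:3,3])@E[:3,:3]; W[(z<=0)|(t>1.2)]=np.nan
    return W
def pose():
    o=telemetry.get_obs(); M=R.from_rotvec(o['orientation']).as_matrix()
    print('t',round(o['t'],2),'tcp',o['ee_pos'].round(1),'jaw deg',np.degrees(np.arctan2(M[1,0],M[0,0])).round(2),'zax',M[:,2].round(4),'F',o['ft_force'].round(1),'w',o['width'].round(1))
    return o
E
python3 - <<'E'
from h import *
d=load('wrist'); W=fcloud(d); pose()
print('bench',W[100,400].round(1),W[220,420].round(1))
for z in((28,40),(8,60)): print(top_rect(W,(430,560,-215,-140),*z))
print('rail',top_rect(W,(330,540,-420,-320),42,58))
E
```

```text
Traceback (most recent call last):
  File "h.py", line 32, in pose
    print('t',round(o['t'],2),'tcp',o['ee_pos'].round(1),'jaw deg',np.degrees(np.arctan2(M[1,0],M[0,0])).round(2),'zax',M[:,2].round(4),'F',o['ft_force'].round(1),'w',o['width'].round(1))
                                                                                                                                                                       ^^^^^^^^^^^^^^^^
AttributeError: 'float' object has no attribute 'round'
```

```bash
sed -i "s/o\['width'\].round(1)/round(o['width'],1)/" h.py
python3 - <<'E'
from h import *
d=load('wrist'); W=fcloud(d); pose()
print('bench',W[100,400].round(1),W[220,420].round(1))
for z in((28,40),(8,60)): print(top_rect(W,(430,560,-215,-140),*z))
print('rail',top_rect(W,(330,540,-420,-320),42,58))
E
```

```text
t 1.15 tcp [ 496.5 -173.8  149. ] jaw deg -82.58 zax [-0.001   0.0029 -1.    ] F [2.2 1.8 0.1] w 57.2
bench [ 593.4 -243.1   -1.1] [ 469.4 -290.3   -1. ]
{'n': 3251, 'c': array([ 493.4, -176.6]), 's': array([100.9,  30.2]), 'a': 7.9, 'zmed': np.float64(33.0), 'mean': array([ 496.1, -176.4,   32.9])}
{'n': 3267, 'c': array([ 493.3, -176.5]), 's': array([100.9,  30.4]), 'a': 7.4, 'zmed': np.float64(33.0), 'mean': array([ 496.3, -176.4,   32.9])}
rail {'n': 1264, 'c': array([ 468.1, -365.1]), 's': array([101.4,  25.4]), 'a': 13.8, 'zmed': np.float64(48.6), 'mean': array([ 467.8, -364. ,   48.1])}
```

{"op": "jog_arm", "data": {
  "travel": [
    [-0.002, -0.005, -0.04],
    [-0.005, -0.009, -0.08],
    [-0.005, -0.009, -0.12],
    [-0.005, -0.009, -0.16],
    [-0.005, -0.009, -0.2],
    [-0.005, -0.009, -0.24],
    [-0.005, -0.009, -0.28],
    [-0.005, -0.009, -0.32],
    [-0.005, -0.009, -0.347],
    [-0.005, -0.009, -0.347]
  ],
  "dr": [
    [0, 0, 0],
    [0, 0, 0],
    [0, 0, 0],
    [0, 0, 0],
    [0, 0, 0],
    [0, 0, 0],
    [0, 0, 0],
    [0, 0, 0],
    [0, 0, 0],
    [0, 0, 0]
  ]
}}

```text
t: 2.15
ee_pos: [493.4, -177.4, 9.0]
orientation: [-2.36, 2.073, 0.008]
ft_force: [0.2, 0.5, -0.2]
width: 56.9
```

{"op": "jog_arm", "data": {
  "travel": [
    [0, 0, 0],
    [0, 0, 0],
    [0, 0, 0],
    [0, 0, 0],
    [0, 0, 0],
    [0, 0, 0],
    [0, 0, 0],
    [0, 0, 0],
    [0, 0, 0],
    [0, 0, 0]
  ],
  "dr": [
    [0, 0, 0],
    [0, 0, 0],
    [0, 0, 0],
    [0, 0, 0],
    [0, 0, 0],
    [0, 0, 0],
    [0, 0, 0],
    [0, 0, 0],
    [0, 0, 0],
    [0, 0, 0]
  ],
  "hand": -1
}}

```text
t: 3.15
ee_pos: [493.7, -177.5, 9.5]
orientation: [-2.36, 2.073, 0.007]
ft_force: [-0.5, -0.6, 7.0]
width: 29.6
```

```bash
python3 -c "
from h import *
pose()"
```

```text
t 3.15 tcp [ 493.7 -177.5    9.5] jaw deg -82.59 zax [-0.0027  0.0034 -1.    ] F [-0.5 -0.6  7. ] w 29.6
```

{"op": "jog_arm", "data": {
  "travel": [
    [0, 0, 0.02],
    [0, 0, 0.06],
    [0, 0, 0.12],
    [0, 0, 0.18],
    [0, 0, 0.25],
    [0, 0, 0.32],
    [0, 0, 0.39],
    [0, 0, 0.45],
    [0, 0, 0.49],
    [0, 0, 0.51]
  ],
  "dr": [
    [0, 0, 0],
    [0, 0, 0],
    [0, 0, 0],
    [0, 0, 0],
    [0, 0, 0],
    [0, 0, 0],
    [0, 0, 0],
    [0, 0, 0],
    [0, 0, 0],
    [0, 0, 0]
  ]
}}

```text
t: 4.15
ee_pos: [494.2, -177.6, 215.5]
orientation: [-2.359, 2.072, 0.003]
ft_force: [-0.3, -0.1, -0.8]
width: 29.7
```

{"op": "jog_arm", "data": {
  "travel": [
    [0, 0.02, 0],
    [0.01, 0.06, 0],
    [0.015, 0.12, 0],
    [0.02, 0.18, 0],
    [0.025, 0.24, 0],
    [0.03, 0.3, 0],
    [0.035, 0.36, 0],
    [0.04, 0.41, 0],
    [0.045, 0.45, 0],
    [0.046, 0.467, 0]
  ],
  "dr": [
    [0, 0, 0],
    [0, 0, 0.01],
    [0, 0, 0.02],
    [0, 0, 0.03],
    [0, 0, 0.04],
    [0, 0, 0.05],
    [0, 0, 0.06],
    [0, 0, 0.071],
    [0, 0, 0.071],
    [0, 0, 0.071]
  ]
}}

```text
t: 5.15
ee_pos: [511.8, 10.8, 214.4]
orientation: [-2.473, 1.936, 0.006]
ft_force: [0.0, -1.8, -0.9]
width: 30.1
```

{"op": "jog_arm", "data": {
  "travel": [
    [0, 0.02, 0],
    [0.01, 0.06, 0],
    [0.015, 0.12, 0],
    [0.02, 0.18, 0],
    [0.025, 0.24, 0],
    [0.03, 0.3, 0],
    [0.035, 0.36, 0],
    [0.04, 0.41, 0],
    [0.045, 0.45, 0],
    [0.045, 0.467, 0]
  ],
  "dr": [
    [0, 0, 0],
    [0, 0, 0],
    [0, 0, 0],
    [0, 0, 0],
    [0, 0, 0],
    [0, 0, 0],
    [0, 0, 0],
    [0, 0, 0],
    [0, 0, 0],
    [0, 0, 0]
  ]
}}

```text
t: 6.15
ee_pos: [529.8, 198.6, 214.0]
orientation: [-2.474, 1.936, 0.006]
ft_force: [0.6, -0.3, -0.5]
width: 29.9
```

Run:
```python
from h import *
pose(); d=grab('wrist'); W=fcloud(d); save(d,'w2.png')
print('cover',top_rect(W,(450,600,150,240),200,300))
for z in((146,152),): print('fix',top_rect(W,(450,620,165,225),*z))
print('mov',top_rect(W,(430,620,255,330),151,158))
s=grab('scene'); save(s,'s2.png',(250,60,450,260),3)
W=cloud(s); print('scene cover',top_rect(W,(450,620,150,240),224,245))
```

```text
t 6.15 tcp [529.8 198.6 214. ] jaw deg -76.08 zax [-0.003   0.0027 -1.    ] F [ 0.6 -0.3 -0.5] w 29.9
cover {'n': 12834, 'c': array([530.1, 205.6]), 's': array([104.3,  72.1]), 'a': -4.3, 'zmed': np.float64(237.7), 'mean': array([543.2, 201.8, 246.3])}
fix {'n': 680, 'c': array([570. , 208.2]), 's': array([23.5, 15.9]), 'a': 14.3, 'zmed': np.float64(148.7), 'mean': array([570. , 208.2, 148.6])}
mov {'n': 3880, 'c': array([505.3, 289.8]), 's': array([100.5,  31.1]), 'a': 13.9, 'zmed': np.float64(153.0), 'mean': array([508.7, 290. , 153. ])}
scene cover {'n': 287, 'c': array([530.5, 194.8]), 's': array([99.8, 46.6]), 'a': 15.3, 'zmed': np.float64(237.1), 'mean': array([534.6, 191.1, 234.9])}
```

View pics/w2.png

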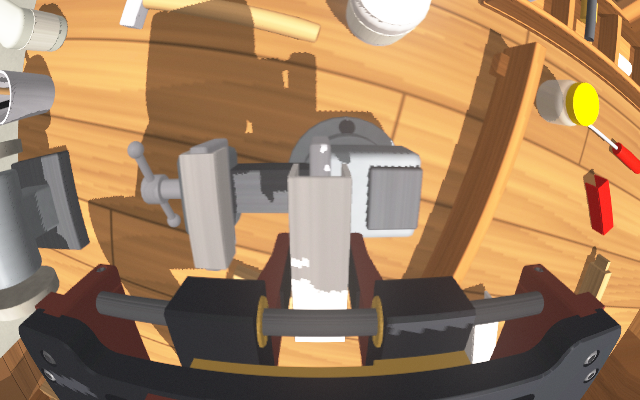

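View pics/s2.png

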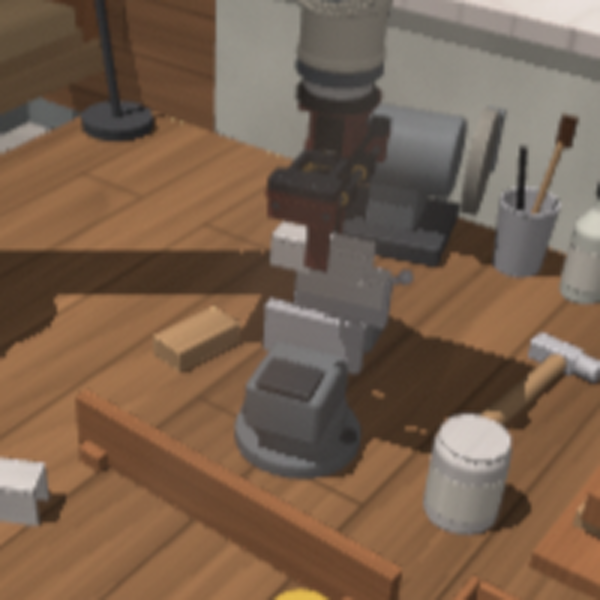

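The wrist picture shows the held cover at (320,230), end-on above the bare jaw, whose end shows at (320,155). Both lie along the same direction. I'll compare their centrelines within this one view.

Run:
```python
from h import *
W=fcloud(load('wrist'))
ax=np.array([np.cos(np.radians(13.8)),np.sin(np.radians(13.8))]); n=np.array([-ax[1],ax[0]])
for nm,zl,zh in(('cover',233,243),('jaw',146,152)):
    m=(W[...,2]>zl)&(W[...,2]<zh)&(W[...,0]>500)&(W[...,0]<620)&(W[...,1]>165)&(W[...,1]<235)
    P=W[m][:,:2]-[531,196.3]; s=P@ax; y=P@n
    for a in range(-30,60,10):
        k=(s>=a)&(s<a+10)
        if k.sum()>20: print(nm,a,'y range',np.percentile(y[k],[1,99]).round(1),'mid',(np.percentile(y[k],[1,99]).mean()).round(1))
    print(nm,'s max',np.percentile(s,99.5).round(1),'z',np.median(W[m][:,2]).round(1))
```

```text
cover -30 y range [-11.9  17.2] mid 2.6
cover -20 y range [-12.1  17.3] mid 2.6
cover -10 y range [-12.5  17.7] mid 2.6
cover 0 y range [-13.9  19.1] mid 2.6
cover 10 y range [-20.5  25.7] mid 2.6
cover 20 y range [-11.7  17.2] mid 2.7
cover 30 y range [-11.7  17.4] mid 2.8
cover 40 y range [-12.   17.6] mid 2.8
cover s max 48.8 z 237.5
jaw 20 y range [-5.5  9.8] mid 2.2
jaw 30 y range [-5.7 10.1] mid 2.2
jaw 40 y range [-5.6 10. ] mid 2.2
jaw 50 y range [-4.8  9.4] mid 2.3
jaw s max 52.4 z 148.7
```

The cover is within 0.5 mm of the jaw across and about 1.4 mm along. Lower it.

{"op": "jog_arm", "data": {
  "travel": [
    [0, -0.001, -0.03],
    [0, -0.001, -0.06],
    [0, -0.001, -0.09],
    [0, -0.001, -0.11],
    [0, -0.001, -0.13],
    [0, -0.001, -0.145],
    [0, -0.001, -0.16],
    [0, -0.001, -0.175],
    [0, -0.001, -0.185],
    [0, -0.001, -0.19]
  ],
  "dr": [
    [0, 0, 0],
    [0, 0, 0],
    [0, 0, 0],
    [0, 0, 0],
    [0, 0, 0],
    [0, 0, 0],
    [0, 0, 0],
    [0, 0, 0],
    [0, 0, 0],
    [0, 0, 0]
  ]
}}

```text
t: 7.25
ee_pos: [529.5, 197.6, 137.7]
orientation: [2.474, -1.935, -0.006]
ft_force: [-1.0, 0.3, -0.8]
width: 29.7
```

{"op": "jog_arm", "data": {
  "travel": [
    [0, 0, -0.004],
    [0, 0, -0.008],
    [0, 0, -0.012],
    [0, 0, -0.016],
    [0, 0, -0.02],
    [0, 0, -0.02],
    [0, 0, -0.02],
    [0, 0, -0.02],
    [0, 0, -0.02],
    [0, 0, -0.02]
  ],
  "dr": [
    [0, 0, 0],
    [0, 0, 0],
    [0, 0, 0],
    [0, 0, 0],
    [0, 0, 0],
    [0, 0, 0],
    [0, 0, 0],
    [0, 0, 0],
    [0, 0, 0],
    [0, 0, 0]
  ]
}}

```text
t: 8.25
ee_pos: [529.5, 197.6, 129.7]
orientation: [2.474, -1.935, -0.006]
ft_force: [0.0, -0.2, -0.7]
width: 30.0
```

Run:
```python
from h import *
pose(); W=fcloud(grab('wrist'))
m=(W[...,0]>510)&(W[...,0]<600)&(W[...,1]>180)&(W[...,1]<225)&(W[...,2]<175)&(W[...,2]>140)
print('top z',np.percentile(W[m][:,2],[5,50,95]).round(1))
print('mov',top_rect(W,(430,620,255,330),151,158))
```

```text
t 8.25 tcp [529.5 197.6 129.7] jaw deg -76.06 zax [-0.0034  0.0024 -1.    ] F [ 0.  -0.2 -0.7] w 30.0
top z [148.4 153.1 167.4]
mov {'n': 5213, 'c': array([506. , 289.6]), 's': array([99.9, 31.7]), 'a': 14.5, 'zmed': np.float64(153.0), 'mean': array([521.4, 292.9, 153. ])}
```

The cover top matches the other cover's height, at 153 mm in the wrist view. I'll nudge down 1 mm to confirm it is seated, then open.

{"op": "jog_arm", "data": {
  "travel": [
    [0, 0, -0.001],
    [0, 0, -0.002],
    [0, 0, -0.003],
    [0, 0, -0.003],
    [0, 0, -0.003],
    [0, 0, -0.003],
    [0, 0, -0.003],
    [0, 0, -0.003],
    [0, 0, -0.003],
    [0, 0, -0.003]
  ],
  "dr": [
    [0, 0, 0],
    [0, 0, 0],
    [0, 0, 0],
    [0, 0, 0],
    [0, 0, 0],
    [0, 0, 0],
    [0, 0, 0],
    [0, 0, 0],
    [0, 0, 0],
    [0, 0, 0]
  ]
}}

```text
t: 9.3
ee_pos: [529.5, 197.6, 129.5]
orientation: [-2.474, 1.935, 0.006]
ft_force: [-3.2, -0.0, 8.6]
width: 29.7
```

{"op": "jog_arm", "data": {
  "travel": [
    [0, 0, 0],
    [0, 0, 0],
    [0, 0, 0],
    [0, 0, 0],
    [0, 0, 0],
    [0, 0, 0],
    [0, 0, 0],
    [0, 0, 0],
    [0, 0, 0],
    [0, 0, 0]
  ],
  "dr": [
    [0, 0, 0],
    [0, 0, 0],
    [0, 0, 0],
    [0, 0, 0],
    [0, 0, 0],
    [0, 0, 0],
    [0, 0, 0],
    [0, 0, 0],
    [0, 0, 0],
    [0, 0, 0]
  ],
  "hand": 0.2
}}

```text
t: 10.3
ee_pos: [529.5, 197.6, 129.5]
orientation: [-2.474, 1.935, 0.006]
ft_force: [-0.4, 0.7, -1.4]
width: 53.1
```

{"op": "jog_arm", "data": {
  "travel": [
    [0, 0, 0.02],
    [0, 0, 0.04],
    [0, 0, 0.07],
    [0, 0, 0.1],
    [0, 0, 0.13],
    [0, 0, 0.17],
    [0, 0, 0.21],
    [0, 0, 0.24],
    [0, 0, 0.27],
    [0, 0, 0.28]
  ],
  "dr": [
    [0, 0, 0],
    [0, 0, 0],
    [0, 0, 0],
    [0, 0, 0],
    [0, 0, 0],
    [0, 0, 0],
    [0, 0, 0],
    [0, 0, 0],
    [0, 0, 0],
    [0, 0, 0]
  ]
}}

```text
t: 11.3
ee_pos: [530.1, 197.8, 243.2]
orientation: [-2.473, 1.934, 0.004]
ft_force: [0.2, 0.0, -0.4]
width: 52.7
```

Run:
```python
from h import *
pose(); d=grab('wrist'); W=fcloud(d); save(d,'w3.png')
print('cover',top_rect(W,(450,620,165,228),150,158)); print('mov',top_rect(W,(430,620,255,330),150,158))
W=cloud(grab('scene')); print('scene cover',top_rect(W,(450,620,165,228),151,158)); print('mov',top_rect(W,(430,620,255,330),151,158))
```

```text
t 11.3 tcp [530.1 197.8 243.2] jaw deg -76.06 zax [-0.001   0.0032 -1.    ] F [ 0.2  0.  -0.4] w 52.7
cover {'n': 3782, 'c': array([529.5, 197.7]), 's': array([98.5, 30.1]), 'a': 13.7, 'zmed': np.float64(153.0), 'mean': array([532.3, 198.5, 153. ])}
mov {'n': 3320, 'c': array([506.3, 290.1]), 's': array([102.1,  30.9]), 'a': 14.5, 'zmed': np.float64(153.0), 'mean': array([508.6, 290. , 152.9])}
scene cover {'n': 183, 'c': array([531.2, 196.4]), 's': array([102.9,  33.7]), 'a': 13.4, 'zmed': np.float64(154.0), 'mean': array([531.7, 196.8, 153.9])}
mov {'n': 157, 'c': array([505.8, 289.1]), 's': array([100.7,  34. ]), 'a': 13.9, 'zmed': np.float64(153.8), 'mean': array([506.9, 288.3, 153.7])}
```

View pics/w3.png

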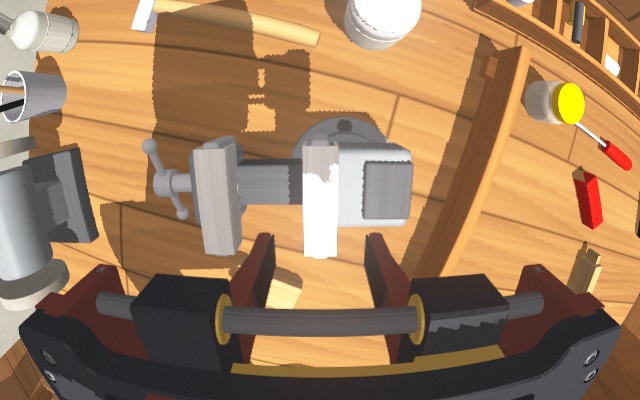

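The cover (320,200) hangs flush and parallel with the other cover at (215,195). Both are 153.0 mm high in the wrist view and 154 mm in the scene view, and the cover is released. Next, the rail.

{"op": "jog_arm", "data": {
  "travel": [
    [0, -0.03, 0],
    [-0.01, -0.1, 0],
    [-0.02, -0.18, 0],
    [-0.035, -0.27, 0],
    [-0.05, -0.36, 0],
    [-0.065, -0.45, 0],
    [-0.08, -0.54, 0],
    [-0.095, -0.62, 0],
    [-0.11, -0.68, 0],
    [-0.11, -0.71, 0]
  ],
  "dr": [
    [0, 0, 0],
    [0, 0, 0],
    [0, 0, 0],
    [0, 0, 0],
    [0, 0, 0],
    [0, 0, 0],
    [0, 0, 0],
    [0, 0, 0],
    [0, 0, 0],
    [0, 0, 0]
  ]
}}

```text
t: 12.4
ee_pos: [484.3, -88.4, 241.5]
orientation: [2.472, -1.938, -0.008]
ft_force: [-0.4, 0.9, 1.0]
width: 52.6
```

{"op": "jog_arm", "data": {
  "travel": [
    [0, -0.03, 0],
    [-0.01, -0.1, -0.02],
    [-0.02, -0.18, -0.04],
    [-0.035, -0.27, -0.07],
    [-0.05, -0.36, -0.1],
    [-0.065, -0.45, -0.13],
    [-0.08, -0.54, -0.16],
    [-0.095, -0.62, -0.18],
    [-0.11, -0.69, -0.2],
    [-0.11, -0.713, -0.2]
  ],
  "dr": [
    [0, 0, 0],
    [0, 0, 0],
    [0, 0, 0],
    [0, 0, 0],
    [0, 0, 0],
    [0, 0, 0],
    [0, 0, 0],
    [0, 0, 0],
    [0, 0, 0],
    [0, 0, 0]
  ]
}}

```text
t: 13.4
ee_pos: [439.4, -375.3, 160.0]
orientation: [2.471, -1.94, -0.011]
ft_force: [0.5, 0.6, 1.0]
width: 52.6
```

Run:
```python
from h import *
pose(); d=grab('wrist'); W=fcloud(d); save(d,'w4.png')
o=telemetry.get_obs()['ee_pos']
for z in((44,56),(25,60)): print('rail',top_rect(W,(330,560,-420,-320),*z))
```

```text
t 13.4 tcp [ 439.4 -375.3  160. ] jaw deg -76.28 zax [-0.0054  0.004  -1.    ] F [0.5 0.6 1. ] w 52.6
rail {'n': 3282, 'c': array([ 440.9, -372. ]), 's': array([121. ,  24.4]), 'a': 13.3, 'zmed': np.float64(48.9), 'mean': array([ 445.2, -371.1,   48.9])}
rail {'n': 3684, 'c': array([ 440.9, -372. ]), 's': array([158.5,  24.4]), 'a': 13.3, 'zmed': np.float64(48.8), 'mean': array([ 447.4, -370.6,   48. ])}
```

View pics/w4.png

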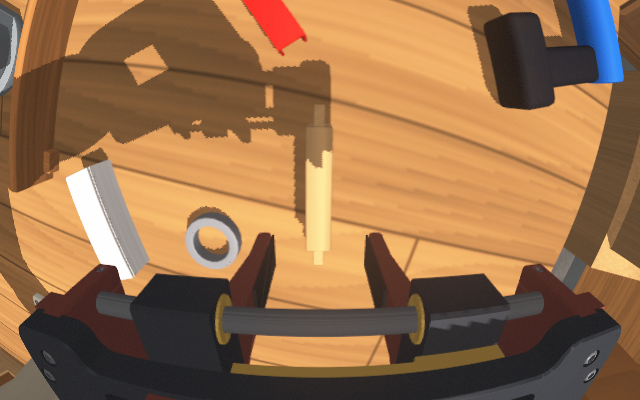

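The rail, at (318,185), is lined up between the fingers. Small correction, then descend and grip.

{"op": "jog_arm", "data": {
  "travel": [
    [0.003, 0.004, -0.03],
    [0.005, 0.007, -0.08],
    [0.005, 0.007, -0.13],
    [0.005, 0.007, -0.18],
    [0.005, 0.007, -0.23],
    [0.005, 0.007, -0.28],
    [0.005, 0.007, -0.32],
    [0.005, 0.007, -0.35],
    [0.005, 0.007, -0.37],
    [0.005, 0.007, -0.375]
  ],
  "dr": [
    [0, 0, 0],
    [0, 0, 0],
    [0, 0, 0],
    [0, 0, 0],
    [0, 0, 0],
    [0, 0, 0],
    [0, 0, 0],
    [0, 0, 0],
    [0, 0, 0],
    [0, 0, 0]
  ]
}}

```text
t: 14.45
ee_pos: [442.0, -372.3, 9.9]
orientation: [2.471, -1.94, -0.01]
ft_force: [0.8, 0.5, -0.6]
width: 52.7
```

{"op": "jog_arm", "data": {
  "travel": [
    [0, 0, 0],
    [0, 0, 0],
    [0, 0, 0],
    [0, 0, 0],
    [0, 0, 0],
    [0, 0, 0],
    [0, 0, 0],
    [0, 0, 0],
    [0, 0, 0],
    [0, 0, 0]
  ],
  "dr": [
    [0, 0, 0],
    [0, 0, 0],
    [0, 0, 0],
    [0, 0, 0],
    [0, 0, 0],
    [0, 0, 0],
    [0, 0, 0],
    [0, 0, 0],
    [0, 0, 0],
    [0, 0, 0]
  ],
  "hand": -1
}}

```text
t: 15.45
ee_pos: [442.2, -372.6, 10.4]
orientation: [2.471, -1.94, -0.009]
ft_force: [-0.8, 0.1, 5.8]
width: 24.1
```

{"op": "jog_arm", "data": {
  "travel": [
    [0, 0, 0.02],
    [0, 0, 0.06],
    [0, 0, 0.12],
    [0, 0, 0.19],
    [0, 0, 0.26],
    [0, 0, 0.33],
    [0, 0, 0.4],
    [0, 0, 0.46],
    [0, 0, 0.5],
    [0, 0, 0.52]
  ],
  "dr": [
    [0, 0, 0],
    [0, 0, 0],
    [0, 0, 0],
    [0, 0, 0],
    [0, 0, 0],
    [0, 0, 0],
    [0, 0, 0],
    [0, 0, 0],
    [0, 0, 0],
    [0, 0, 0]
  ]
}}

```text
t: 16.45
ee_pos: [442.7, -373.0, 221.2]
orientation: [2.471, -1.94, -0.004]
ft_force: [-0.4, -0.1, -1.4]
width: 23.5
```

Run:
```python
from h import *
pose(); W=fcloud(grab('wrist'))
m=(W[...,2]>230)&(W[...,2]<280)&(W[...,0]>460)&(W[...,0]<530)&(W[...,1]>-400)&(W[...,1]<-330); P=W[m]
z=np.median(P[:,2]); print('rail top z near end',np.percentile(P[:,2],[5,50,95]).round(1)); print(top_rect(W,(465,545,-400,-330),z-4,z+4))
```

```text
t 16.45 tcp [ 442.7 -373.   221.2] jaw deg -76.26 zax [-0.002   0.0011 -1.    ] F [-0.4 -0.1 -1.4] w 23.5
rail top z near end [251.  259.6 260.8]
{'n': 4722, 'c': array([ 481.4, -363.6]), 's': array([38.8, 24.3]), 'a': 13.7, 'zmed': np.float64(259.9), 'mean': array([ 483.6, -363.3,  259.8])}
```

The rail is gripped, with its underside about 10 mm below the TCP. I carry it at 210 mm underside height, well above the 75 mm divider.

{"op": "jog_arm", "data": {
  "travel": [
    [0.005, 0.02, 0],
    [0.01, 0.08, 0],
    [0.02, 0.17, 0],
    [0.03, 0.27, 0],
    [0.045, 0.37, 0],
    [0.06, 0.47, 0],
    [0.07, 0.57, 0],
    [0.08, 0.66, 0],
    [0.09, 0.73, 0],
    [0.095, 0.77, 0]
  ],
  "dr": [
    [0, 0, 0],
    [0, 0, 0],
    [0, 0, 0],
    [0, 0, 0],
    [0, 0, 0],
    [0, 0, 0],
    [0, 0, 0],
    [0, 0, 0],
    [0, 0, 0],
    [0, 0, 0]
  ]
}}

```text
t: 17.5
ee_pos: [480.0, -62.5, 220.5]
orientation: [2.472, -1.937, -0.006]
ft_force: [1.1, -0.5, -1.2]
width: 23.7
```

{"op": "jog_arm", "data": {
  "travel": [
    [0.005, 0.02, 0],
    [0.01, 0.08, 0],
    [0.02, 0.17, 0],
    [0.03, 0.27, 0],
    [0.045, 0.37, 0],
    [0.06, 0.47, 0],
    [0.07, 0.57, 0],
    [0.08, 0.66, 0],
    [0.09, 0.73, 0],
    [0.095, 0.77, 0]
  ],
  "dr": [
    [0, 0, 0],
    [0, 0, 0],
    [0, 0, 0],
    [0, 0, 0],
    [0, 0, 0],
    [0, 0, 0],
    [0, 0, 0],
    [0, 0, 0],
    [0, 0, 0],
    [0, 0, 0]
  ]
}}

```text
t: 18.5
ee_pos: [517.7, 247.2, 219.7]
orientation: [2.473, -1.935, -0.007]
ft_force: [0.2, -0.4, -1.2]
width: 23.8
```

```bash
cat > chk.py <<'E'
from h import *
o=pose(); d=grab('wrist'); W=fcloud(d); zt=o['ee_pos'][2]+39
ax=np.array([np.cos(np.radians(13.8)),np.sin(np.radians(13.8))]); n=np.array([-ax[1],ax[0]])
P=W[...,:2]-[530,197.8]; s=P@ax; y=P@n; z=W[...,2]
def rep(nm,m):
    ys=[np.percentile(y[m&(s>=a)&(s<a+8)],[2,98]).mean() if (m&(s>=a)&(s<a+8)).sum()>30 else np.nan for a in range(-40,60,8)]
    print(nm,'n',m.sum(),'mid y',np.round(ys,1),'edges',np.percentile(y[m&(s>20)],[2,98]).round(1),'s max',np.percentile(s[m],99.5).round(1),'z',np.median(z[m]).round(1))
rep('rail',(abs(z-zt)<4)&(y>25)&(y<72)&(s>20)&(s<100))
rep('cover',(abs(z-153)<3)&(abs(y)<22)&(abs(s)<70))
rep('mov',(abs(z-153)<3)&(abs(y-95)<22)&(abs(s)<70))
E
python3 chk.py
```

```text
t 18.5 tcp [517.7 247.2 219.7] jaw deg -76.08 zax [-0.0048  0.0013 -1.    ] F [ 0.2 -0.4 -1.2] w 23.8
rail n 4984 mid y [ nan  nan  nan  nan  nan  nan  nan 50.8 51.  50.9 50.9 51.  50.9] edges [39.5 62.3] s max 58.7 z 258.2
cover n 4260 mid y [0.3 0.5 0.7 0.1 0.2 0.2 0.4 0.5 0.5 0.3 0.4 0.5 nan] edges [-13.9  14.8] s max 48.6 z 152.9
mov n 4103 mid y [97.9 96.9 95.6 95.  95.1 95.4 95.4 95.2 95.2 95.3 95.4 97.   nan] edges [ 80.9 109.6] s max 48.3 z 153.0
```

The rail is 3 mm past mid-gap and otherwise in line. I correct that and lower by 43 mm.

{"op": "jog_arm", "data": {
  "travel": [
    [0.001, -0.003, 0],
    [0.002, -0.006, 0],
    [0.002, -0.0075, -0.01],
    [0.002, -0.0075, -0.025],
    [0.002, -0.0075, -0.045],
    [0.002, -0.0075, -0.065],
    [0.002, -0.0075, -0.083],
    [0.002, -0.0075, -0.097],
    [0.002, -0.0075, -0.105],
    [0.002, -0.0075, -0.107]
  ],
  "dr": [
    [0, 0, 0],
    [0, 0, 0],
    [0, 0, 0],
    [0, 0, 0],
    [0, 0, 0],
    [0, 0, 0],
    [0, 0, 0],
    [0, 0, 0],
    [0, 0, 0],
    [0, 0, 0]
  ]
}}

```text
t: 19.55
ee_pos: [518.7, 245.4, 176.5]
orientation: [2.473, -1.934, -0.008]
ft_force: [-0.4, 0.1, -0.8]
width: 23.8
```

{"op": "jog_arm", "data": {
  "travel": [
    [0, 0, 0],
    [0, 0, 0],
    [0, 0, 0],
    [0, 0, 0],
    [0, 0, 0],
    [0, 0, 0],
    [0, 0, 0],
    [0, 0, 0],
    [0, 0, 0],
    [0, 0, 0]
  ],
  "dr": [
    [0, 0, 0],
    [0, 0, 0],
    [0, 0, 0],
    [0, 0, 0],
    [0, 0, 0],
    [0, 0, 0],
    [0, 0, 0],
    [0, 0, 0],
    [0, 0, 0],
    [0, 0, 0]
  ]
}}

```text
t: 20.55
ee_pos: [518.7, 245.4, 176.5]
orientation: [2.473, -1.935, -0.008]
ft_force: [0.1, 0.7, -1.4]
width: 24.0
```

```bash
python3 chk.py
python3 - <<'E'
from h import *
save(load('wrist'),'w5.png'); s=grab('scene'); W=cloud(s)
ax=np.array([np.cos(np.radians(13.8)),np.sin(np.radians(13.8))]); n=np.array([-ax[1],ax[0]])
P=W[...,:2]-[531,196.3]; a=P@ax; y=P@n; z=W[...,2]
m=(abs(y-47.5)<22)&(a>25)&(a<100)&(z>157)&(z<225)
print('scene rail end',np.percentile(z[m],[1,99]).round(1),'y',np.percentile(y[m],[2,98]).round(1),'s max',np.percentile(a[m],99).round(1))
k=m&(a>64); print('tenon z',np.percentile(z[k],[2,98]).round(1),'y',np.percentile(y[k],[2,98]).round(1),k.sum())
c=(abs(z-154)<3)&(abs(y)<25)&(abs(a)<70); print('cover y',np.percentile(y[c],[2,98]).round(1),np.median(z[c]))
E
```

```text
t 20.55 tcp [518.7 245.4 176.5] jaw deg -76.06 zax [-0.0049  0.0019 -1.    ] F [ 0.1  0.7 -1.4] w 24.0
rail n 5035 mid y [ nan  nan  nan  nan  nan  nan  nan 48.8 48.9 48.8 48.8 49.  48.8] edges [37.4 60.3] s max 59.2 z 215.1
cover n 5158 mid y [-2.  -0.6  0.2  0.5  0.4  0.4  0.5  0.4  0.4  0.5  0.4  0.6  nan] edges [-14.1  14.9] s max 48.8 z 152.9
mov n 5061 mid y [99.1 97.1 95.1 95.2 95.1 95.2 95.1 95.  94.9 95.1 95.2 94.6  nan] edges [ 80.8 109.4] s max 48.1 z 153.0
scene rail end [168.1 217.8] y [36.5 59.9] s max 78.6
tenon z [176.2 209.2] y [42.1 54.6] 56
cover y [-14.3  16.5] 153.74701793308842
```

View pics/w5.png

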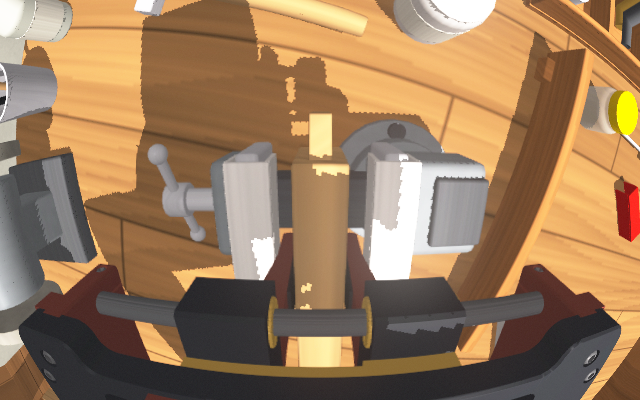

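The wrist view shows the rail (320,230) between the two covers (250,215) and (393,215), with clear space on both sides. It is about 1 mm off mid-gap, with its underside at about 166–168 mm, still and held. Handing in.

```bash
python3 -c "
from h import *
pose(); print(ticket.close_job())"
```

```text
t 20.65 tcp [518.7 245.4 176.5] jaw deg -76.06 zax [-0.0049  0.0019 -1.    ] F [-0.1 -0.2 -1.5] w 23.7
the job is handed in; nothing more can be done
None
```

The loose cover is hanging on the bare jaw and released, and the rail is held still above the open gap. I handed the job in at about 20.7 s of the 72 s allowed.

- **Cover:** its top is level with the cover on the other jaw, at 153 mm in the wrist view and 154 mm in the scene view. It sits within about 1 mm of the jaw's centre across and 2 mm along, and is parallel to the jaws.
- **Rail:** it crossed the divider at about 210 mm underside height. It is now in line with the jaws and about 1 mm off mid-gap, leaving about 20 mm or more to each cover. Its underside is about 12–14 mm above the cover tops. The gripper reads 24 mm wide and the arm pose was unchanged over the last second.
- **Disagreements:** the wrist camera read about 1 mm lower in height and 1–2 mm further left than the top and scene cameras, so I judged alignment from objects seen in the same picture. No check failed.
- **Not checked:** I did not re-measure the other things on the bench at the end. No move went near them.

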